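# Restock the chocolate display

### The arm

A 7-joint arm with a two-finger parallel gripper is mounted at the origin on the work surface. World frame = base frame: x ahead of the robot, y to its left, z up, the work surface at z = 0. Lengths are in m, angles in rad, forces in N, time in s.
With the tool pointing down it reaches from about 0.4 to 0.85 m from the base axis. Payload 10.4 kg.
Tool frame: the origin (TCP) lies midway between the tips of the shut fingers; the grasp point (between the pads) lies 19 mm behind it (manip.tcp_to_grasp is the distance from the TCP to the grasp point, in m); z points along the fingers, y is the line along which they close (so a half turn about z gives the same grasp; the last joint's range is limited). The gripper opens to 85 mm and grips with 20 to 120 N. Pads are 22 mm wide; open, the fingers measure 114 mm over their backs; the gripper's body (76 mm by 85 mm) begins 54 mm behind the grasp point. The pads swing forward as they close: fully open they stand 13 mm farther back than shut.
Start: joints at [1.098, 0.332, -0.065, 1.46, 0.022, 1.35, -0.088], TCP at [0.272, -0.563, 0.231] pointing down, gripper open.
Joint ranges: [-2.6, 2.6], [-0.5, 2.12], [-1.47, 1.34], [0.16, 2.42], [-1.27, 4.41], [0.06, 2.06], [-2.6, 2.6]. Speed limits (rad/s): [2.22, 2.22, 2.79, 2.79, 3.14, 3.14, 3.14].

### API

Orientations are given as a unit quaternion [x, y, z, w].
In Python, from workcell import manip gives the robot as it stands.
- The arm moves only by the shell command python3 -m jog 'ROWS' [FORCE]. ROWS is a JSON object of lists of equal length, an entry for each row: "offset": the shift along the world's x, y, z in m, a list of three; "yaw": the turn about the world's z in degrees; "jaw": the closure, from 0 (fully open) to 1 (shut). A call has 1 to 20 rows; each row shifts and turns the commanded pose from where the row before left it; what a row does not reach is not made up. A row lasts 1/12 s, in which the tool goes at most 41.7 mm and 7.16 degrees, less where a joint would pass 70% of its speed; a pose out of reach is approached as far as the arm can. A call is refused whole if a number of a shift passes 0.0417 or a number of a turn 7.16, either way. A call with a gripper value outside its range is refused whole. The fingers move at their own pace and stop on an object; FORCE is the grip in N (left out, the last holds). Time passes only in rows, so rows that do not move let the fingers close. It gives the time, the measured TCP pose, the force, the opening and the grip force at its end, in the units of the state.
- manip.get_obs(): the state, without advancing time (a new reading comes with each control period).
- manip.camera(name): name is "scene" or "top"; returns a dict with "frame" (384x512x3 uint8, red, green, blue), "camera_matrix" (3x3 intrinsics, pixels), "eye" and "attitude" of the camera in the world. Camera axes: x right, y up, looking along -z (the intrinsics and any distortion apply to the point x, -y, -z); pixel columns grow to the right and rows downward; lengths in m; the calibration is good to about 2 mm. A picture is of the moment at which its call begins. There is no depth.
- manip.hand_in(): hands the job in; it is judged then, once.
Trained networks look in a picture, given as the dict that the camera call returned (one of the last four; its "shot" number tells which), for a name from the list of things; names that differ only in an ending like _2 or _b are one class to them, and where a whole thing is asked for, a point or a joint stands for the part that bears it (a point fixed in the world has none). Each returns a list of dicts, best first, with "score" (0 to 1); they miss things now and then, are a little off and sometimes report something else, mostly with a low value. They report only what shows in the picture. A call takes as long as a camera call. They do not tell look-alikes from the thing itself.
- manip.masks_of(picture, name): "region" (384x512 bool, what is visible of it).
- manip.tip_of(picture, name): "at" ([x, y, z] in m, in world coordinates, good to about 4 mm: a listed point, or the origin of a listed thing).
The state is a dict: "clock": time; "joint_pos": joint angles; "joint_velocities": joint speeds; "tau": joint torques, N m; "position": TCP position; "ee_rot": TCP orientation; "ft_force": force on the tool from outside, world axes, zero at the start; "torque": the same for the moment, N m; "grip_width": opening from 0.0 (shut) to 1.0 (fully open); "grasp_force": force on a finger pad.
Only numpy, scipy, OpenCV 4.12 (cv2) and the standard library are available. Lean on these libraries where they do the work, as an engineer would, in place of code of your own. Each camera call takes 0.05 s, during which the arm holds its last target. There are 200 camera calls.

### The job

Restock the chocolate display: take each of the four loose chocolates from the marble slab and stand it, same side up as it is now, in the middle of the gold card in the gap of the riser whose display chocolates have the same shape, with the tile and the bar lined up with their row like their neighbours. Set each one down rather than dropping it, and leave the ice-cream tub and the gift box where they are.

Things in the scene. Friction and masses are not known exactly. Their poses are not given: they have to be found in the camera images.
- choc_tile: The loose square tile of chocolate, 44 x 44 mm, 22 mm tall, brown, 20 to 65 g; at the start it stands on the white marble slab (a fixed plate 8 mm high on the counter nearest the robot) among the three other loose chocolates, at any yaw. Origin: centre of its underside; z up.
- choc_drum: The loose upright round drum (short cylinder) of chocolate, 30 mm diameter, 30 mm tall, no hole, brown, 20 to 65 g; at the start it stands on the white marble slab (a fixed plate 8 mm high on the counter nearest the robot) among the three other loose chocolates, at any yaw. Origin: centre of its underside; z up.
- choc_bar: The loose small oblong bar of chocolate, 50 mm long (own x) x 20 mm wide (own y) x 20 mm tall, brown, 20 to 65 g; at the start it stands on the white marble slab (a fixed plate 8 mm high on the counter nearest the robot) among the three other loose chocolates, at any yaw. Origin: centre of its underside; z up.
- choc_ring: The loose flat ring of chocolate, 50 mm outer diameter, 24 mm hole from top to bottom, 18 mm tall, brown, 20 to 65 g; at the start it stands on the white marble slab (a fixed plate 8 mm high on the counter nearest the robot) among the three other loose chocolates, at any yaw. Origin: centre of its underside; z up.
- riser_tile: Fixed bronze display riser, metal top, 200 (own x, along the row) x 64 x 30 mm tall. Fixed on it, square with it, two display chocolates like the loose tile, centred 66 mm either side of the middle along x. The gap is its middle, marked by a flush gold card 56 (x) x 50 mm. Origin: centre of its underside, 30 mm straight below the gap; z up.
- riser_drum: Fixed bronze display riser, metal top, 200 (own x, along the row) x 64 x 30 mm tall. Fixed on it, square with it, two display chocolates like the loose drum, centred 66 mm either side of the middle along x. The gap is its middle, marked by a flush gold card 56 (x) x 50 mm. Origin: centre of its underside, 30 mm straight below the gap; z up.
- riser_bar: Fixed bronze display riser, metal top, 200 (own x, along the row) x 64 x 30 mm tall. Fixed on it, square with it, two display chocolates like the loose bar, centred 66 mm either side of the middle along x, long side along x. The gap is its middle, marked by a flush gold card 56 (x) x 50 mm. Origin: centre of its underside, 30 mm straight below the gap; z up.
- riser_ring: Fixed bronze display riser, metal top, 200 (own x, along the row) x 64 x 30 mm tall. Fixed on it, square with it, two display chocolates like the loose ring, centred 66 mm either side of the middle along x. The gap is its middle, marked by a flush gold card 56 (x) x 50 mm. Origin: centre of its underside, 30 mm straight below the gap; z up.
- tub: Bystander: closed ice-cream tub, white with a wine-red lid, 88 mm diameter, 62 mm tall, loose. Origin: centre of its underside.
- giftbox: Bystander: closed brown gift box with a dark ribbon, 110 (own x) x 90 (own y) x 45 mm, bow up to 53 mm, loose. Origin: centre of its underside.
Mind the look-alikes: they are no part of the job. What is shaped like the choc_ring but orange is not meant.

How it is judged:
At the end, for the whole second after the job is handed in: Each chocolate upright (0.12 rad), at rest and released on the riser of its shape, within 12 mm of the middle of its gap, underside within 4 mm of the top; tile and bar square with the row within 0.26 rad (bar lengthwise); tub and gift box within 2 cm of their start (horizontal distance between choc_tile and riser_tile below 0.012 m and z of choc_tile in the frame of riser_tile between 0.026 and 0.034 m and angle between each of choc_tile, choc_drum, choc_bar, choc_ring's own z axis and vertical below 0.12 rad and linear speed of each of choc_tile, choc_drum, choc_bar, choc_ring below 0.02 m/s and (angle between the x axis of choc_tile and the x axis of riser_tile, either way round below 0.26 rad or angle between the y axis of choc_tile and the x axis of riser_tile, either way round below 0.26 rad) and horizontal distance between choc_drum and riser_drum below 0.012 m and z of choc_drum in the frame of riser_drum between 0.026 and 0.034 m and horizontal distance between choc_bar and riser_bar below 0.012 m and z of choc_bar in the frame of riser_bar between 0.026 and 0.034 m and angle between the x axis of choc_bar and the x axis of riser_bar, either way round below 0.26 rad and horizontal distance between choc_ring and riser_ring below 0.012 m and z of choc_ring in the frame of riser_ring between 0.026 and 0.034 m and distance of each of tub, giftbox from where it was at the start of the episode below 0.02 m); the robot touches nothing.
It fails at once if a chocolate is dropped or thrown (falls free faster than 0.6 m/s, about 2 cm) ((linear speed of choc_tile above 0.6 m/s and contact force between choc_tile and anything else below 0.01 N) or (linear speed of choc_drum above 0.6 m/s and contact force between choc_drum and anything else below 0.01 N) or (linear speed of choc_bar above 0.6 m/s and contact force between choc_bar and anything else below 0.01 N) or (linear speed of choc_ring above 0.6 m/s and contact force between choc_ring and anything else below 0.01 N)).
It fails at once if the ice-cream tub is pushed more than 2 cm from its place (distance of tub from where it was at the start of the episode above 0.02 m).
It fails at once if the gift box is pushed more than 2 cm from its place (distance of giftbox from where it was at the start of the episode above 0.02 m).
It also fails if it takes over 104 s, if anything falls off the work surface, if the arm or the gripper's body presses on something with over 40 N, if the wrist force passes 120 N, or if a joint passes its speed limit or range.

## Working session

There is one attempt and no reset: what is moved stays moved. The work goes in short steps, Python scripts to look and compute and a shell command to move; the robot and the scene stay as the last step left them, time stands still between calls to the robot, and variables do not carry over. Pictures are saved under pics/ and viewed, at most 14 in all, crops included, and the job is handed in when it is done.

```bash
mkdir -p pics; ls
python3 - <<'E'
from workcell import manip
import cv2, numpy as np
for n in ("top","scene"):
    p=manip.camera(n); cv2.imwrite(f"pics/{n}0.png",cv2.resize(p["frame"][:,:,::-1],(800,600)))
    print(n,p["camera_matrix"],p["eye"],p["attitude"],p.keys())
    for k in "choc_tile choc_drum choc_bar choc_ring riser_tile riser_drum riser_bar riser_ring tub giftbox".split():
        print(k,[(np.round(d["at"],3).tolist(),round(d["score"],2)) for d in manip.tip_of(p,k)][:4])
o=manip.get_obs(); print(o, manip.tcp_to_grasp)
E
```

```text
pics
top [[385.55473679   0.         249.79906075]
 [  0.         385.55473679 185.65438176]
 [  0.           0.           1.        ]] [ 0.36339008 -0.02231136  1.13675291] [ 0.05418786 -0.03691906 -0.69650848  0.71454642] dict_keys(['frame', 'camera_matrix', 'eye', 'attitude', 'shot'])
choc_tile [([0.421, -0.07, 0.009], 0.51)]
choc_drum [([0.418, 0.223, 0.008], 0.52)]
choc_bar [([0.423, 0.082, 0.007], 0.54)]
choc_ring [([0.311, -0.248, 0.001], 0.71), ([0.425, -0.34, 0.003], 0.68), ([0.445, -0.206, 0.01], 0.58)]
riser_tile [([0.653, -0.077, 0.001], 0.6)]
riser_drum [([0.676, -0.205, -0.001], 0.86)]
riser_bar [([0.64, 0.198, 0.001], 0.79)]
riser_ring [([0.666, 0.063, 0.002], 0.77)]
tub [([0.554, 0.454, 0.002], 0.83)]
giftbox [([0.505, -0.463, -0.002], 0.57)]
scene [[383.49512857   0.         252.94526554]
 [  0.         383.49512857 182.47655172]
 [  0.           0.           1.        ]] [ 0.92428271 -0.37378819  0.85932905] [0.27473479 0.11457979 0.3937876  0.86966867] dict_keys(['frame', 'camera_matrix', 'eye', 'attitude', 'shot'])
choc_tile [([0.427, -0.068, 0.007], 0.76), ([0.66
[... 479 characters left out ...]
int_pos': array([ 1.09838967,  0.33217253, -0.06471734,  1.46011956,  0.02157872,
        1.34992692, -0.08849288]), 'joint_velocities': array([0.00107314, 0.00052993, 0.00132912, 0.00181411, 0.00084167,
       0.00066699, 0.00080873]), 'tau': array([-1.85116776e-03, -6.25250530e+01,  4.79620532e-02, -3.91830397e+01,
        1.63426436e-02,  1.76933812e-03,  2.32979886e-05]), 'position': array([ 0.27177672, -0.56281946,  0.23134537]), 'ee_rot': array([9.74813161e-01, 2.23023094e-01, 2.78824822e-05, 2.72637232e-05]), 'ft_force': array([-0.14004441,  0.53859478,  0.79035651]), 'torque': array([ 0.01321064, -0.00072883,  0.0238114 ]), 'grasp_force': 0.0, 'grip_width': 1.0013330542711691} 0.0187
```

View pics/top0.png

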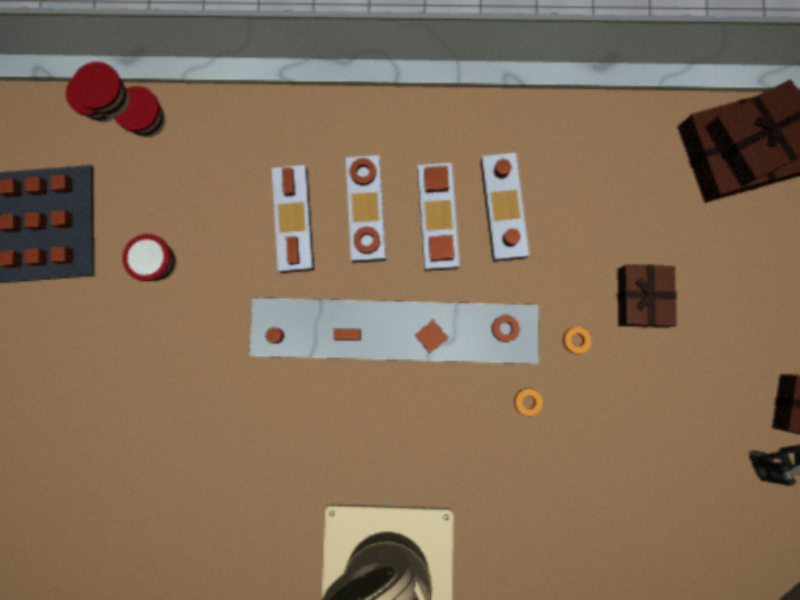

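View pics/scene0.png

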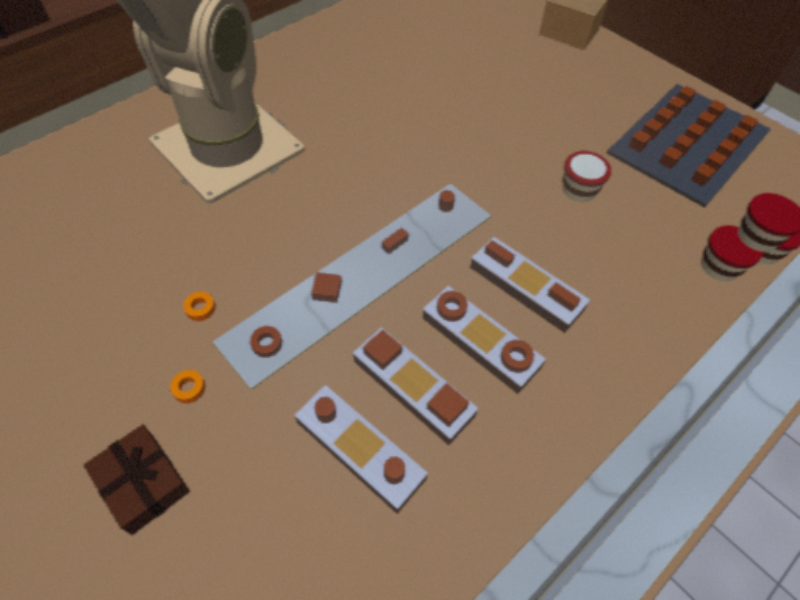

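The networks agree with the pictures: loose drum, bar, tile and ring run left to right on the slab at about (274,335), (347,334), (432,336) and (506,328) in the top view. The gold cards for bar, ring, tile and drum are at about (291,217), (366,207), (439,215) and (506,205). Next I'll refine the poses by silhouette fit in both views.

```bash
cat > fit.py <<'E'
import cv2, numpy as np
from scipy.spatial.transform import Rotation as R
from scipy.optimize import minimize
from workcell import manip
U=4
def proj(p,X):
    c=R.from_quat(p["attitude"]).inv().apply(X-p["eye"]); c=c*[1,-1,-1]
    q=c@np.array(p["camera_matrix"]).T; return q[:,:2]/q[:,2:]
def prism(cx,cy,dx,dy,z0,z1,rnd=False):
    if rnd: a=np.linspace(0,2*np.pi,40); b=np.c_[np.cos(a),np.sin(a)]*dx/2
    else: b=np.array([[1,1],[1,-1],[-1,-1],[-1,1]])*[dx/2,dy/2]
    b=b+[cx,cy]; return np.vstack([np.c_[b,np.full(len(b),z)] for z in (z0,z1)])
SH={"tile":(.044,.044,.022,False),"drum":(.03,.03,.03,True),"bar":(.05,.02,.02,False),"ring":(.05,.05,.018,True)}
def parts(k):
    w,d,h,r=SH[k.split("_")[1]]
    if k[0]=="c": return [prism(0,0,w,d,0,h,r)]
    return [prism(0,0,.2,.064,0,.03)]+[prism(s*.066,0,w,d,.03,.03+h,r) for s in(-1,1)]
def render(p,k,v,z):
    m=np.zeros((384*U,512*U),np.uint8); c,s=np.cos(v[2]),np.sin(v[2])
    for b in parts(k):
        X=np.c_[b[:,0]*c-b[:,1]*s+v[0],b[:,0]*s+b[:,1]*c+v[1],b[:,2]+z]
        q=((proj(p,X)+.5)*U-.5)
        cv2.fillConvexPoly(m,cv2.convexHull(np.round(q*16).astype(np.int32)),1,shift=4)
    return m>0
def mask(p,k,xy):
    best=None
    c=proj(p,np.array([[*xy,.02]]))[0]
    for d in manip.masks_of(p,k):
        g=d["region"].astype(np.uint8); r,cc=np.nonzero(g)
        if len(r)==0: continue
        e=np.hypot(cc.mean()-c[0],r.mean()-c[1])
        if e<12 and (best is None or e<best[0]): best=(e,g)
    if best is None: return None
    g=best[1]; f=np.zeros_like(g); cs,_=cv2.findContours(g,cv2.RETR_EXTERNAL,cv2.CHAIN_APPROX_NONE)
    cv2.drawContours(f,cs,-1,1,-1)
    return cv2.resize(f.astype(np.float32),None,fx=U,fy=U,interpolation=cv2.INTER_LINEAR)>.5
def fit(ps,k,xy,z,yaws):
    ms=[(p,m) for p in ps if (m:=mask(p,k,xy)) is not None]
    if not ms: return None
    def cost(v):
        t=0
        for p,m in ms:
            r=render(p,k,[v[0]/100,v[1]/100,v[2]],z); t-=(r&m).sum()/(r|m).sum()
        return t/len(ms)
    best=None
    for y in yaws:
        x0=np.array([xy[0]*100,xy[1]*100,y])
        s=minimize(cost,x0,method="Nelder-Mead",options=dict(initial_simplex=[x0,x0+[.5,0,0],x0+[0,.5,0],x0+[0,0,.3]],xatol=.01,fatol=5e-4,maxiter=90))
        if best is None or s.fun<best.fun: best=s
    v=best.x; return round(v[0]*10,1),round(v[1]*10,1),round(np.degrees(v[2]),1),round(-best.fun,3),len(ms)
E
cat > run.py <<'E'
from fit import *
ps=[manip.camera("top"),manip.camera("scene")]
G={"choc_tile":(.424,-.069),"choc_drum":(.42,.223),"choc_bar":(.422,.084),"choc_ring":(.4445,-.207),
"riser_tile":(.653,-.077),"riser_drum":(.676,-.205),"riser_bar":(.64,.199),"riser_ring":(.664,.058)}
for k,xy in G.items():
    z=.008 if k[0]=="c" else 0
    ys=[0.1] if k in("choc_drum","choc_ring") or k[0]=="r" else [0.8] if k=="choc_tile" else [1.57]
    print(k,[fit([p],k,xy,z,ys) for p in ps],fit(ps,k,xy,z,ys))
E
time python3 run.py
```

```text
choc_tile [(np.float64(425.5), np.float64(-68.4), np.float64(42.0), np.float64(0.9), 1), (np.float64(424.6), np.float64(-69.8), np.float64(42.0), np.float64(0.926), 1)] (np.float64(424.8), np.float64(-69.3), np.float64(40.3), np.float64(0.906), 2)
choc_drum [(np.float64(417.8), np.float64(219.0), np.float64(22.7), np.float64(0.744), 1), (np.float64(418.3), np.float64(218.6), np.float64(32.7), np.float64(0.845), 1)] (np.float64(417.8), np.float64(219.2), np.float64(25.5), np.float64(0.794), 2)
choc_bar [(np.float64(422.9), np.float64(89.2), np.float64(89.6), np.float64(0.819), 1), (np.float64(423.6), np.float64(86.0), np.float64(87.7), np.float64(0.909), 1)] (np.float64(423.8), np.float64(86.8), np.float64(91.0), np.float64(0.866), 2)
choc_ring [(np.float64(443.8), np.float64(-205.6), np.float64(11.2), np.float64(0.936), 1), (np.float64(442.6), np.float64(-207.2), np.float64(18.1), np.float64(0.859), 1)] (np.float64(443.6), np.float64(-206.0), np.float64(10.4), np.float64(0.89), 2)
riser_tile [(np.float64(652.1), np.float64(-77.5), np.float64(5.4), np.float64(0.958), 1), (np.float64(6
[... 228 characters left out ...]
4), 1), (np.float64(674.1), np.float64(-203.7), np.float64(7.4), np.float64(0.967), 1)] (np.float64(674.3), np.float64(-203.6), np.float64(6.9), np.float64(0.965), 2)
riser_bar [(np.float64(642.2), np.float64(201.0), np.float64(6.2), np.float64(0.957), 1), (np.float64(641.9), np.float64(198.6), np.float64(6.5), np.float64(0.974), 1)] (np.float64(641.7), np.float64(199.7), np.float64(6.1), np.float64(0.956), 2)
riser_ring [(np.float64(664.9), np.float64(61.4), np.float64(4.5), np.float64(0.958), 1), (np.float64(665.0), np.float64(59.8), np.float64(5.1), np.float64(0.968), 1)] (np.float64(665.0), np.float64(60.3), np.float64(4.7), np.float64(0.96), 2)
real	0m19.685s
user	0m13.944s
sys	0m0.639s
```

```bash
python3 -m jog '{"offset":[[0.0143,0.0297,-0.0109],[0.0143,0.0297,-0.0109],[0.0143,0.0297,-0.0109],[0.0143,0.0297,-0.0109],[0.0143,0.0297,-0.0109],[0.0143,0.0297,-0.0109],[0.0143,0.0297,-0.0109],[0.0143,0.0297,-0.0109],[0.0143,0.0297,-0.0109],[0.0143,0.0297,-0.0109],[0.0143,0.0297,-0.0109],[0.0143,0.0297,-0.0109],[0,0,0],[0,0,0],[0,0,0]],"yaw":[-1.75,-1.75,-1.75,-1.75,-1.75,-1.75,-1.75,-1.75,-1.75,-1.75,-1.75,-1.75,0,0,0],"jaw":[0,0,0,0,0,0,0,0,0,0,0,0,0,0,0]}' 40; python3 -c "
from workcell import manip;print(manip.get_obs()['joint_pos'])"
```

```text
clock: 4.05
position: [0.4432, -0.2071, 0.1008]
ee_rot: [0.999, 0.042, 0.0, 0.0]
ft_force: [-0.6, 0.5, -0.3]
grip_width: 0.999
grasp_force: 0.0
[ 0.63525216  0.17507071 -0.31497343  1.95189326  0.06382822  1.02373938
 -1.19573198]
```

```bash
python3 -m jog '{"offset":[[0,0,-0.012],[0,0,-0.014],[0,0,-0.014],[0,0,-0.014],[0,0,-0.014],[0,0,-0.012],[0,0,-0.006],[0,0,-0.003],[0,0,0],[0,0,0],[0,0,0],[0,0,0],[0,0,0],[0,0,0],[0,0,0],[0,0,0],[0,0,0],[0,0,0],[0,0,0]],"yaw":[0,0,0,0,0,0,0,0,0,0,0,0,0,0,0,0,0,0,0],"jaw":[0,0,0,0,0,0,0,0,0,0,1,1,1,1,1,1,1,1,1]}' 40
```

```text
clock: 5.63
position: [0.4437, -0.2066, 0.0125]
ee_rot: [0.999, 0.042, 0.0, 0.0]
ft_force: [-3.5, 1.0, 10.6]
grip_width: 0.569
grasp_force: 39.5
```

```bash
python3 -m jog '{"offset":[[0,0,0.006],[0,0,0.016],[0,0,0.022],[0,0,0.022],[0,0,0.014],[0.0107,0.0129,0],[0.021,0.0254,0],[0.021,0.0254,0],[0.021,0.0254,0],[0.021,0.0254,0],[0.021,0.0254,0],[0.021,0.0254,0],[0.021,0.0254,0],[0.021,0.0254,0],[0.021,0.0254,0],[0.016,0.0193,0],[0.0055,0.0066,0],[0,0,0],[0,0,0],[0,0,0]],"yaw":[0,0,0,0,0,0,0,0,0,0,0,0,0,0,0,0,0,0,0,0],"jaw":[1,1,1,1,1,1,1,1,1,1,1,1,1,1,1,1,1,1,1,1]}' 40
python3 - <<'E'
from workcell import manip
import cv2
p=manip.camera("scene");cv2.imwrite("pics/s1.png",cv2.resize(p["frame"][60:330,100:460,::-1],(800,600)))
E
```

```text
clock: 7.3
position: [0.6641, 0.0591, 0.0915]
ee_rot: [0.999, 0.041, -0.0, 0.001]
ft_force: [0.3, -0.4, -0.4]
grip_width: 0.568
grasp_force: 41.3
```

View pics/s1.png

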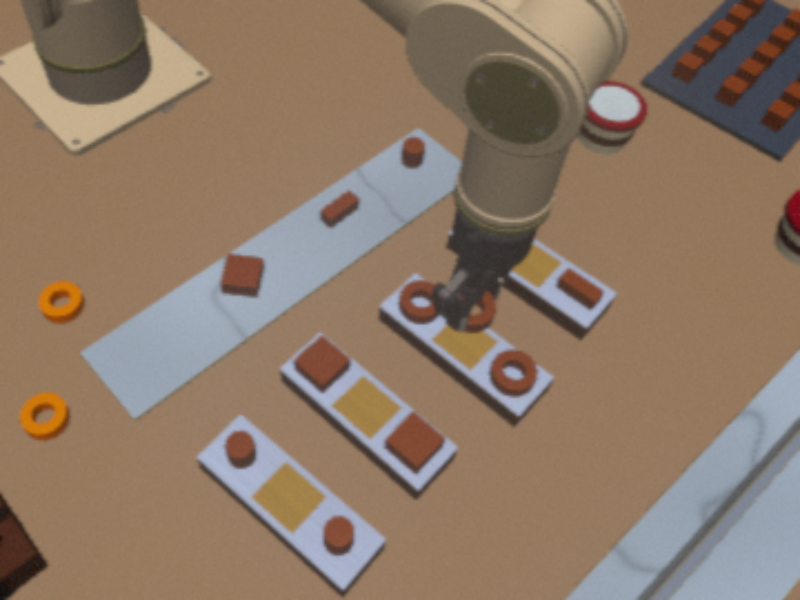

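The ring is held above its card, at (470,320) in the crop. Lowering it now.

```bash
python3 -m jog '{"offset":[[0.001,0.001,-0.008],[0,0,-0.014],[0,0,-0.014],[0,0,-0.01],[0,0,-0.006],[0,0,-0.002],[0,0,-0.001],[0,0,-0.001],[0,0,0],[0,0,0]],"yaw":[0,0,0,0,0,0,0,0,0,0],"jaw":[1,1,1,1,1,1,1,1,1,1]}' 40
```

```text
clock: 8.18
position: [0.6659, 0.0621, 0.0361]
ee_rot: [0.999, 0.042, 0.0, 0.0]
ft_force: [-0.1, 0.8, -1.9]
grip_width: 0.565
grasp_force: 41.3
```

```bash
python3 -m jog '{"offset":[[-0.001,-0.0015,-0.0005],[0,0,-0.0005],[0,0,-0.0005],[0,0,0],[0,0,0]],"yaw":[0,0,0,0,0],"jaw":[1,1,1,1,1]}' 40
```

```text
clock: 8.6
position: [0.6647, 0.0601, 0.0347]
ee_rot: [0.999, 0.041, 0.0, 0.0]
ft_force: [-3.3, -0.3, 5.0]
grip_width: 0.572
grasp_force: 41.8
```

```bash
python3 -m jog '{"offset":[[0,0,0],[0,0,0],[0,0,0],[0,0,0],[0,0,0],[0,0,0],[0,0,0],[0,0,0],[0,0,0.01],[0,0,0.02],[0,0,0.03],[0,0,0.03],[0,0,0]],"yaw":[0,0,0,0,0,0,0,0,0,0,0,0,0],"jaw":[0.35,0.25,0.15,0,0,0,0,0,0,0,0,0,0]}' 40
```

```text
clock: 9.68
position: [0.6677, 0.0612, 0.1318]
ee_rot: [0.999, 0.042, 0.005, -0.0]
ft_force: [1.4, 0.8, 1.1]
grip_width: 1.001
grasp_force: 0.0
```

```bash
python3 -m jog '{"offset":[[-0.01,-0.0054,0],[-0.02,-0.0108,0],[-0.02,-0.0108,-0.002],[-0.02,-0.0108,-0.002],[-0.02,-0.0108,-0.002],[-0.02,-0.0108,-0.002],[-0.02,-0.0108,-0.002],[-0.02,-0.0108,-0.002],[-0.02,-0.0108,-0.002],[-0.02,-0.0108,-0.002],[-0.02,-0.0108,-0.002],[-0.02,-0.0108,-0.002],[-0.01,-0.0054,-0.004],[0,0,0],[0,0,-0.01],[0,0,-0.015],[0,0,-0.015],[0,0,-0.01],[0,0,0],[0,0,0]],"yaw":[2.82,2.82,2.82,2.82,2.82,2.82,2.82,2.82,2.82,2.82,2.82,2.82,2.82,0,0,0,0,0,0,0],"jaw":[0,0,0,0,0,0,0,0,0,0,0,0,0,0,0,0,0,0,0,0]}' 40; sed -i 's/("top"),manip.camera("scene")/("scene"),manip.camera("top")/' run.py
python3 - <<'E'
from fit import *
p=manip.camera("top")
print(fit([p],"choc_ring",(.665,.06),.03,[.1]), fit([p],"riser_ring",(.665,.06),0,[.1]))
for d in manip.tip_of(p,"choc_ring"): print(d)
cv2.imwrite("pics/t1.png",p["frame"][60:260,120:420,::-1].repeat(2,0).repeat(2,1))
E
```

```text
clock: 11.35
position: [0.4248, -0.0685, 0.0498]
ee_rot: [0.935, 0.354, -0.0, -0.001]
ft_force: [0.0, 0.2, 0.0]
grip_width: 1.005
grasp_force: 0.0
(np.float64(663.8), np.float64(60.6), np.float64(4.6), np.float64(0.912), 1) None
{'at': [0.3105, -0.2475, 0.0042], 'score': 0.7}
{'at': [0.4246, -0.3415, 0.0016], 'score': 0.59}
{'at': [0.6644, 0.06, 0.03], 'score': 0.46}
```

View pics/t1.png

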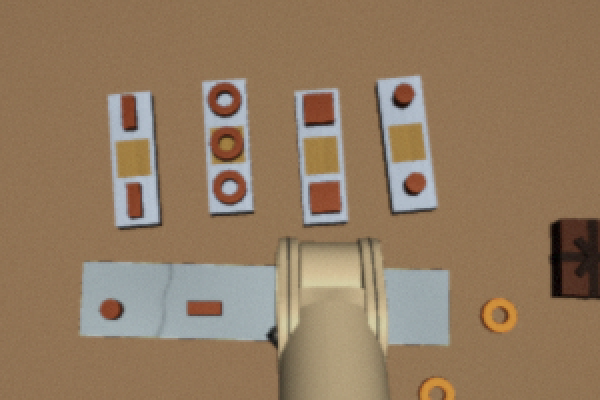

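The ring sits at (226,143), centred on its card. Next is the tile.

```bash
python3 -m jog '{"offset":[[0,-0.0005,-0.01],[0,0,-0.012],[0,0,-0.01],[0,0,-0.004],[0,0,-0.0015],[0,0,0],[0,0,0],[0,0,0],[0,0,0],[0,0,0],[0,0,0],[0,0,0],[0,0,0],[0,0,0],[0,0,0]],"yaw":[0,0,0,0,0,0,0,0,0,0,0,0,0,0,0],"jaw":[0,0,0,0,0,0,0,1,1,1,1,1,1,1,1]}' 40
```

```text
clock: 12.8
position: [0.4249, -0.0697, 0.013]
ee_rot: [0.935, 0.354, 0.0, 0.0]
ft_force: [-1.4, 0.2, 5.6]
grip_width: 0.503
grasp_force: 40.9
```

```bash
python3 -m jog '{"offset":[[0,0,0.006],[0,0,0.016],[0,0,0.022],[0,0,0.022],[0,0,0.014],[0.0104,-0.0008,0],[0.0207,-0.0008,0],[0.0207,-0.0008,0],[0.0207,-0.0008,0],[0.0207,-0.0008,0],[0.0207,-0.0008,0],[0.0207,-0.0008,0],[0.0207,-0.0008,0],[0.0207,-0.0008,0],[0.0207,-0.0008,0],[0.0207,0,0],[0.0102,0,0],[0,0,0],[0,0,0],[0,0,0]],"yaw":[0,0,0,0,0,-3,-3,-3,-3,-3,-3,-3,-3,-3,-3,-3,-3.1,0,0,0],"jaw":[1,1,1,1,1,1,1,1,1,1,1,1,1,1,1,1,1,1,1,1]}' 40
```

```text
clock: 14.47
position: [0.6514, -0.0776, 0.0925]
ee_rot: [0.999, 0.047, -0.0, 0.0]
ft_force: [-1.3, -0.7, 0.2]
grip_width: 0.502
grasp_force: 40.9
```

Lower to about 35.5 (total −57), then release and rise.

```bash
python3 -m jog '{"offset":[[0.001,0,-0.008],[0,0,-0.014],[0,0,-0.014],[0,0,-0.01],[0,0,-0.006],[0,0,-0.002],[0,0,-0.001],[0,0,-0.001],[0,0,-0.001],[0,0,0],[0,0,0]],"yaw":[0,0,0,0,0,0,0,0,0,0,0],"jaw":[1,1,1,1,1,1,1,1,1,1,1]}' 40
```

```text
clock: 15.38
position: [0.6534, -0.0777, 0.0359]
ee_rot: [0.999, 0.046, 0.0, 0.0]
ft_force: [1.0, 0.4, -0.1]
grip_width: 0.507
grasp_force: 40.9
```

```bash
python3 -m jog '{"offset":[[-0.0005,0,-0.0005],[0,0,-0.0005],[0,0,0],[0,0,0],[0,0,0],[0,0,0],[0,0,0],[0,0,0],[0,0,0],[0,0,0],[0,0,0],[0,0,0.01],[0,0,0.02],[0,0,0.03],[0,0,0.03],[0,0,0]],"yaw":[0,0,0,0,0,0,0,0,0,0,0,0,0,0,0,0],"jaw":[1,1,1,0.45,0.35,0.25,0.1,0,0,0,0,0,0,0,0,0]}' 40
```

```text
clock: 16.72
position: [0.656, -0.0776, 0.1322]
ee_rot: [0.999, 0.047, 0.005, 0.001]
ft_force: [1.2, 0.8, 1.3]
grip_width: 0.997
grasp_force: 0.0
```

```bash
python3 -m jog '{"offset":[[-0.0088,0.0064,0],[-0.0176,0.0127,-0.002],[-0.0176,0.0127,-0.002],[-0.0176,0.0127,-0.002],[-0.0176,0.0127,-0.002],[-0.0176,0.0127,-0.002],[-0.0176,0.0127,-0.002],[-0.0176,0.0127,-0.002],[-0.0176,0.0127,-0.002],[-0.0176,0.0127,-0.002],[-0.0176,0.0127,-0.002],[-0.0176,0.0127,-0.002],[-0.0176,0.0127,-0.002],[-0.009,0.0059,-0.001],[0,0,0],[0,0,-0.01],[0,0,-0.015],[0,0,-0.015],[0,0,-0.01],[0,0,0]],"yaw":[6.05,6.05,6.05,6.05,6.05,6.05,6.05,6.05,6.05,6.05,6.05,6.05,6.05,6.05,0,0,0,0,0,0],"jaw":[0,0,0,0,0,0,0,0,0,0,0,0,0,0,0,0,0,0,0,0]}' 40
python3 - <<'E'
from fit import *
p=manip.camera("scene"); q=manip.camera("top")
print(manip.get_obs()["position"],[fit([c],"choc_tile",(.652,-.077),.03,[.1]) for c in(p,q)],fit([p],"choc_bar",(.423,.087),.008,[1.57]))
cv2.imwrite("pics/s2.png",cv2.resize(p["frame"][60:330,100:460,::-1],(800,600)))
E
```

```text
clock: 18.38
position: [0.4229, 0.0864, 0.0475]
ee_rot: [0.708, 0.706, -0.001, -0.001]
ft_force: [0.5, -0.6, -1.1]
grip_width: 0.999
grasp_force: 0.0
[0.42384136 0.0869888  0.04939171] [(np.float64(652.4), np.float64(-77.4), np.float64(6.1), np.float64(0.943), 1), (np.float64(652.8), np.float64(-76.2), np.float64(0.7), np.float64(0.928), 1)] (np.float64(424.3), np.float64(85.6), np.float64(98.3), np.float64(0.79), 1)
```

View pics/s2.png

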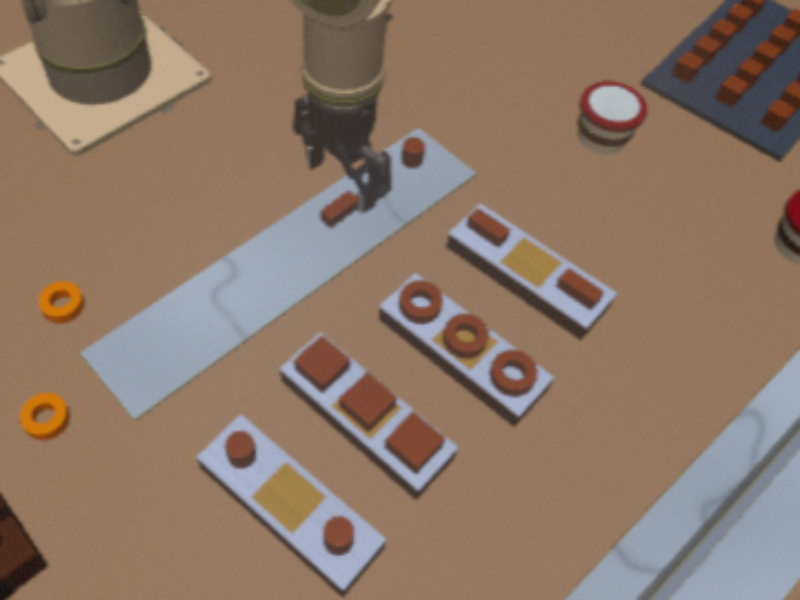

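The tile, at (368,402), stands centred and square, and the open fingers straddle the bar. Grasping it.

```bash
python3 -m jog '{"offset":[[0,0,-0.01],[0,0,-0.012],[0,0,-0.01],[0,0,-0.004],[0,0,-0.001],[0,0,0],[0,0,0],[0,0,0],[0,0,0],[0,0,0],[0,0,0],[0,0,0],[0,0,0],[0,0,0],[0,0,0],[0,0,0],[0,0,0],[0,0,0]],"yaw":[0,0,0,0,0,0,0,0,0,0,0,0,0,0,0,0,0,0],"jaw":[0,0,0,0,0,0,0,1,1,1,1,1,1,1,1,1,1,1]}' 40
```

```text
clock: 20.13
position: [0.4239, 0.0871, 0.0128]
ee_rot: [0.707, 0.707, 0.0, 0.0]
ft_force: [-1.1, -0.2, 5.0]
grip_width: 0.222
grasp_force: 39.6
```

```bash
python3 -m jog '{"offset":[[0,0,0.006],[0,0,0.016],[0,0,0.022],[0,0,0.022],[0,0,0.014],[0.0084,0.0043,0],[0.018,0.0093,0],[0.018,0.0093,0],[0.018,0.0093,0],[0.018,0.0093,0],[0.018,0.0093,0],[0.018,0.0093,0],[0.018,0.0093,0],[0.018,0.0093,0],[0.018,0.0093,0],[0.018,0.0093,0],[0.018,0.0093,0],[0.0116,0.006,0],[0,0,0],[0,0,0]],"yaw":[0,0,0,0,0,-6.45,-6.45,-6.45,-6.45,-6.45,-6.45,-6.45,-6.45,-6.45,-6.45,-6.45,-6.45,-6.45,0,0],"jaw":[1,1,1,1,1,1,1,1,1,1,1,1,1,1,1,1,1,1,1,1]}' 40
python3 - <<'E'
from fit import *
p=manip.camera("scene")
print(manip.get_obs()["position"])
cv2.imwrite("pics/s3.png",cv2.resize(p["frame"][80:260,240:480,::-1],(800,600)))
E
```

```text
clock: 21.8
position: [0.6413, 0.2, 0.0923]
ee_rot: [0.998, 0.056, -0.0, -0.0]
ft_force: [-0.1, 0.2, -1.8]
grip_width: 0.223
grasp_force: 39.0
[0.64097301 0.19949247 0.09231669]
```

View pics/s3.png

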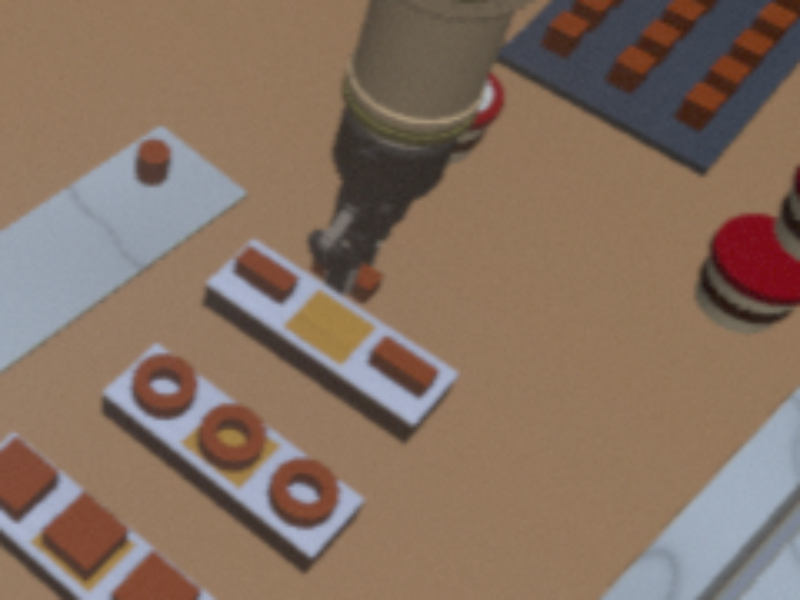

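The bar is held level and runs along the row above its gap, at (350,280) in the crop. Lowering it.

```bash
python3 -m jog '{"offset":[[0.0,0,-0.008],[0,0,-0.014],[0,0,-0.014],[0,0,-0.01],[0,0,-0.006],[0,0,-0.002],[0,0,-0.001],[0,0,-0.001],[0,0,-0.001],[0,0,0],[0,0,0]],"yaw":[0,0,0,0,0,0,0,0,0,0,0],"jaw":[1,1,1,1,1,1,1,1,1,1,1]}' 40
```

```text
clock: 22.77
position: [0.6419, 0.1997, 0.0359]
ee_rot: [0.999, 0.054, 0.0, -0.0]
ft_force: [0.3, -0.6, 0.2]
grip_width: 0.224
grasp_force: 39.0
```

```bash
python3 -m jog '{"offset":[[0,0,-0.0005],[0,0,-0.0005],[0,0,0],[0,0,0],[0,0,0],[0,0,0],[0,0,0],[0,0,0],[0,0,0],[0,0,0],[0,0,0],[0,0,0],[0,0,0.01],[0,0,0.02],[0,0,0.03],[0,0,0.03],[0,0,0]],"yaw":[0,0,0,0,0,0,0,0,0,0,0,0,0,0,0,0,0],"jaw":[1,1,1,0.72,0.62,0.5,0.3,0.1,0,0,0,0,0,0,0,0,0]}' 40
```

```text
clock: 24.18
position: [0.6446, 0.2011, 0.1323]
ee_rot: [0.999, 0.054, 0.005, -0.001]
ft_force: [1.7, 0.3, 2.2]
grip_width: 0.999
grasp_force: 0.0
```

```bash
python3 -m jog '{"offset":[[-0.0094,0.0008,0],[-0.02,0.0018,-0.002],[-0.02,0.0018,-0.002],[-0.02,0.0018,-0.002],[-0.02,0.0018,-0.002],[-0.02,0.0018,-0.002],[-0.02,0.0018,-0.002],[-0.02,0.0018,-0.002],[-0.02,0.0018,-0.002],[-0.02,0.0018,-0.002],[-0.02,0.0018,-0.002],[-0.014,0.001,-0.003],[0,0,0],[0,0,0],[0,0,-0.01],[0,0,-0.015],[0,0,-0.015],[0,0,-0.005],[0,0,0],[0,0,0]],"yaw":[0,0,0,0,0,0,0,0,0,0,0,0,0,0,0,0,0,0,0,0],"jaw":[0,0,0,0,0,0,0,0,0,0,0,0,0,0,0,0,0,0,0,0]}' 40
python3 - <<'E'
from fit import *
p=manip.camera("scene"); q=manip.camera("top")
print(manip.get_obs()["position"],[fit([c],"choc_bar",(.642,.199),.03,[.1]) for c in(p,q)],[fit([c],"choc_drum",(.418,.22),.008,[.1]) for c in(p,q)])
cv2.imwrite("pics/s4.png",cv2.resize(p["frame"][60:330,100:460,::-1],(800,600)))
E
```

```text
clock: 25.85
position: [0.4186, 0.2195, 0.0565]
ee_rot: [0.999, 0.054, -0.0, -0.0]
ft_force: [-0.2, 0.0, 0.3]
grip_width: 0.999
grasp_force: 0.0
[0.41892848 0.21973907 0.05717891] [(np.float64(640.2), np.float64(199.8), np.float64(11.4), np.float64(0.885), 1), (np.float64(640.5), np.float64(200.3), np.float64(9.2), np.float64(0.863), 1)] [None, None]
```

View pics/s4.png

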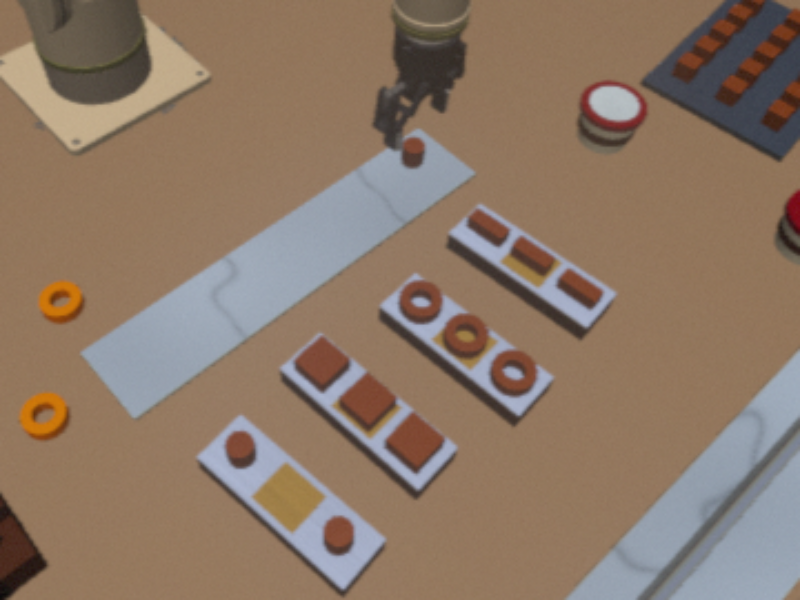

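The bar, at (533,255), is lined up with its row. Last is the drum.

```bash
python3 -m jog '{"offset":[[0,0,-0.01],[0,0,-0.014],[0,0,-0.012],[0,0,-0.006],[0,0,-0.001],[0,0,0],[0,0,0],[0,0,0],[0,0,0],[0,0,0],[0,0,0],[0,0,0],[0,0,0],[0,0,0],[0,0,0],[0,0,0],[0,0,0],[0,0,0]],"yaw":[0,0,0,0,0,0,0,0,0,0,0,0,0,0,0,0,0,0],"jaw":[0,0,0,0,0,0,0,1,1,1,1,1,1,1,1,1,1,1]}' 40
```

```text
clock: 27.65
position: [0.4184, 0.2195, 0.0139]
ee_rot: [0.999, 0.054, 0.0, 0.0]
ft_force: [-1.1, -0.5, 5.9]
grip_width: 0.333
grasp_force: 39.3
```

```bash
python3 -m jog '{"offset":[[0,0,0.006],[0,0,0.016],[0,0,0.024],[0,0,0.024],[0,0,0.016],[0.009,-0.015,0],[0.0183,-0.0302,0],[0.0183,-0.0302,0],[0.0183,-0.0302,0],[0.0183,-0.0302,0],[0.0183,-0.0302,0],[0.0183,-0.0302,0],[0.0183,-0.0302,0],[0.0183,-0.0302,0],[0.0183,-0.0302,0],[0.0183,-0.0302,0],[0.0183,-0.0302,0],[0.0183,-0.0302,0],[0.0183,-0.0302,0],[0.009,-0.0155,0]],"yaw":[0,0,0,0,0,0,0,0,0,0,0,0,0,0,0,0,0,0,0,0],"jaw":[1,1,1,1,1,1,1,1,1,1,1,1,1,1,1,1,1,1,1,1]}' 40 >/dev/null; python3 -m jog '{"offset":[[0,0,0],[0,0,0],[0,0,0]],"yaw":[0,0,0],"jaw":[1,1,1]}' 40
```

```text
clock: 29.57
position: [0.674, -0.2024, 0.0995]
ee_rot: [0.999, 0.054, -0.0, -0.001]
ft_force: [-0.1, -0.2, 0.2]
grip_width: 0.337
grasp_force: 39.5
```

Place height is 13.9+22=35.9; go to about 36.9 first (−62.6).

```bash
python3 -m jog '{"offset":[[0.0,-0.0005,-0.01],[0,0,-0.015],[0,0,-0.015],[0,0,-0.012],[0,0,-0.006],[0,0,-0.002],[0,0,-0.001],[0,0,-0.001],[0,0,0],[0,0,0],[0,0,0]],"yaw":[0,0,0,0,0,0,0,0,0,0,0],"jaw":[1,1,1,1,1,1,1,1,1,1,1]}' 40
```

```text
clock: 30.48
position: [0.6745, -0.2043, 0.0381]
ee_rot: [0.999, 0.054, 0.0, 0.0]
ft_force: [0.4, 0.3, -0.4]
grip_width: 0.334
grasp_force: 39.5
```

```bash
python3 -m jog '{"offset":[[0,0.0005,-0.001],[0,0,-0.0005],[0,0,-0.0005],[0,0,0],[0,0,0],[0,0,0],[0,0,0],[0,0,0],[0,0,0],[0,0,0],[0,0,0],[0,0,0],[0,0,0],[0,0,0.01],[0,0,0.02],[0,0,0.03],[0,0,0.03],[0,0,0]],"yaw":[0,0,0,0,0,0,0,0,0,0,0,0,0,0,0,0,0,0],"jaw":[1,1,1,1,0.6,0.5,0.4,0.2,0,0,0,0,0,0,0,0,0,0]}' 40
python3 -m jog '{"offset":[[-0.02,0,0.01],[-0.03,0,0.01],[-0.04,0,0.01],[-0.04,0,0],[-0.04,0,0],[-0.03,0,0],[-0.02,0,0],[0,0,0],[0,0,0]],"yaw":[0,0,0,0,0,0,0,0,0],"jaw":[0,0,0,0,0,0,0,0,0]}' 40
python3 - <<'E'
from fit import *
p=manip.camera("scene"); q=manip.camera("top")
for k,xy in {"choc_tile":(.652,-.0777),"choc_drum":(.6743,-.2036),"choc_bar":(.642,.2),"choc_ring":(.665,.06)}.items(): print(k,[fit([c],k,xy,.03,[.1]) for c in(p,q)])
for k in("tub","giftbox"): print(k,[d["at"] for d in manip.tip_of(p,k)][:1])
cv2.imwrite("pics/s5.png",cv2.resize(p["frame"][60:330,100:460,::-1],(800,600)))
E
```

```text
clock: 31.98
position: [0.6774, -0.2042, 0.1337]
ee_rot: [0.999, 0.054, 0.005, 0.002]
ft_force: [0.5, -0.7, 1.3]
grip_width: 1.0
grasp_force: 0.0
clock: 32.73
position: [0.4539, -0.2041, 0.1567]
ee_rot: [0.999, 0.053, 0.001, 0.001]
ft_force: [0.2, -0.0, 0.1]
grip_width: 1.0
grasp_force: 0.0
choc_tile [(np.float64(652.5), np.float64(-76.8), np.float64(6.8), np.float64(0.913), 1), (np.float64(652.5), np.float64(-75.9), np.float64(1.4), np.float64(0.926), 1)]
choc_drum [(np.float64(674.8), np.float64(-203.3), np.float64(4.5), np.float64(0.909), 1), None]
choc_bar [(np.float64(639.8), np.float64(198.7), np.float64(22.0), np.float64(0.597), 1), (np.float64(640.5), np.float64(200.0), np.float64(7.7), np.float64(0.879), 1)]
choc_ring [(np.float64(743.9), np.float64(47.2), np.float64(-191.4), np.float64(0.206), 1), (np.float64(664.2), np.float64(60.4), np.float64(12.2), np.float64(0.942), 1)]
tub [[0.5569, 0.4574, 0.0005]]
giftbox [[0.5028, -0.4669, 0.0007]]
```

View pics/s5.png

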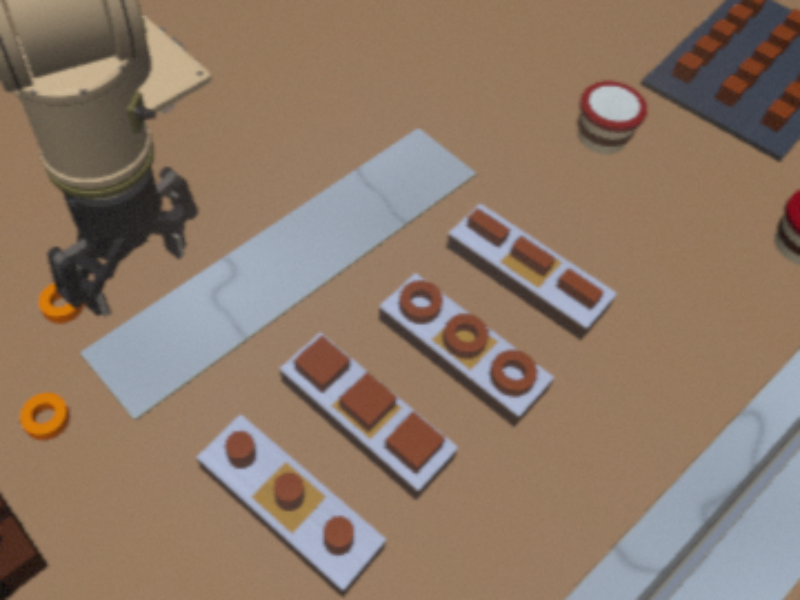

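All four stand centred: drum (288,490), tile (368,402), ring (466,335), bar (533,255). The robot is clear of them and the bystanders haven't moved.

```bash
python3 -c "
from workcell import manip;print(manip.hand_in())"
```

```text
the job is handed in; nothing more can be done
None
```

All four chocolates were set down on their matching risers, with the tub and gift box left in place, and the job was handed in at about 33 s; my last camera check put each within about 2 mm of its gap centre, but the hand-in returned no verdict.

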